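# Turn the painted brake disc onto its studs and swing the keeper over it

## Task

The freshly painted brake disc sits on its hub stand but rests on the tips of the three studs: turn it on the spindle, without lifting it off, until its holes line up and it drops fully home on the hub's flange. Then swing the red keeper arm all the way in over the disc's rim to its stop, let go, and leave the other things on the bench where they are.

Things in the scene. Friction and masses are not known exactly. Their poses are not given: they have to be found in the camera images.
- stand: hub stand fixed to the bench: round grey base plate 210 mm across, 10 mm thick, a steel flange 108 mm across with its face 50 mm above the bench, and a spindle 32 mm across that rises 50 mm above the flange. Origin: on the spindle's axis at bench height; z up, x towards stud 0
- flange (a point): point on the spindle's axis at the height of the flange's face, on which the disc's underside lies when fully home
- stud0 (a point): tip of stud 0. Three brass studs, 12 mm across, stand 20 mm above the flange, tips chamfered, on a circle of 40 mm radius at 0, 120 and 240 deg from the stand's x axis (anticlockwise from above). Yellow marks on the base plate, just outside the disc, are in line with them
- disc: loose brake disc 170 mm across, about 0.6 kg: purple plate 12 mm thick in a bright steel ring 14 mm thick. Bore 35 mm, three 16 mm bolt holes on a 40 mm radius at 0, 120 and 240 deg from the disc's x axis, each with a white mark on the ring. Origin: on its axis at the plate's underside; z up. At first it lies on the stud tips, 20 mm above the flange
- hole0 (a point): centre of bolt hole 0 at the plate's upper face, on the disc's x axis. When the disc's yaw equals the stand's plus any multiple of 120 deg, within about 2.5 deg, the disc falls 20 mm by its own weight, at the latest when the push is released
- rib0 (a point): top middle of rib 0. Three upright purple ribs, 8 mm thick, 25 mm high above the plate, run radially from 24 to 58 mm radius at 60, 180 and 300 deg from the disc's x axis, midway between the holes; a fingertip can push one sideways, either way, to turn the disc (a few newtons)
- keeper (a joint): angle of the red keeper arm in rad about its upright pivot: 0 = arm points at the spindle, over the disc's rim, at its stop; grows clockwise from above as the arm swings away, up to 1.95. Light friction (about 0.05 N m); it stays where it is left. Over 1.0 it is clear of the disc
- keeper_pivot (a point): on the keeper's pivot axis, 115 mm from the spindle along the stand's +y axis, at the height of the arm's top face (77 mm above the bench). The arm is 50 mm long, 16 mm wide, 10 mm thick; its underside is 4 mm above the seated disc's rim, and a disc not seated blocks it
- keeper_knob (a point): top centre of the black upright knob on the keeper arm: 16 mm across, 40 mm high above the arm, 35 mm from the pivot; push it sideways to swing the arm
- brush: paint brush, 190 mm long, lying; origin on the bench under its middle; to be left alone
- wrench: steel wrench, 180 mm long, lying; origin on the bench under its middle; to be left alone
- tape: roll of masking tape, 96 mm across, 24 mm high; origin centre of underside; to be left alone
- tin_a: paint tin with purple lid, 84 mm across, 78 mm high; origin centre of underside; to be left alone
- tin_b: paint tin with dark violet lid, 84 mm across, 78 mm high; origin centre of underside; to be left alone
- cup: clear mixing cup, 84 mm across, 95 mm high; origin centre of underside; to be left alone
- bowl: pale lilac bowl, 140 mm across, 55 mm high; origin centre of underside; to be left alone
- thinner: metal bottle with red cap, 70 mm across, 160 mm high; origin centre of underside; to be left alone

How it is judged:
By the outcome, as a careful person would: the job done as asked, in the order asked, and still so for the second after the job is handed in, with the robot touching nothing.
It also fails if it takes over 50 s, if anything falls off the work surface, if the arm or the gripper's body presses on something with over 40 N, if the wrist force passes 120 N, or if a joint passes its speed limit or range.

## Robot

A 6-joint arm with a two-finger parallel gripper is mounted at the origin on the work surface. World frame = base frame: x ahead of the robot, y to its left, z up, the work surface at z = 0. Lengths are in m, angles in degrees, forces in N, time in s.
With the tool pointing down it reaches from about 0.3 to 0.75 m from the base axis. Payload 8.5 kg.
Tool frame: the origin (TCP) lies midway between the tips of the shut fingers; the grasp point (between the pads) lies 19 mm behind it; z points along the fingers, y is the direction in which the jaws open and shut (so a half turn about z gives the same grasp; the last joint's range is limited). The gripper opens to 85 mm and grips with 20 to 120 N. Pads are 22 mm wide; open, the fingers measure 114 mm over their backs; the gripper's body (76 mm by 85 mm) begins 54 mm behind the grasp point. The pads swing forward as they close: fully open they stand 13 mm farther back than shut.
Start: joints at [-82.867, 21.807, 74.336, -0, 83.858, -12.336], TCP at [0.183, -0.519, 0.231] pointing down, gripper open.
Joint ranges: [-178.18, 178.18], [-50.72, 133.34], [12.68, 142.11], [-81.47, 261.47], [9.98, 163.14], [-165.26, 165.26]. Speed limits (degrees/s): [136.94, 136.94, 180, 180, 180, 180].

## Interface

Orientations are given as a 3x3 rotation matrix whose columns are the frame's x, y, z axes.
In Python, from rig import env, eyes, close_job gives the robot as it stands.
- The arm moves only by the tool jog_arm, never from a script. Its argument "deltas" is one flat list of numbers, 7 for each row, row after row: the shift along the tool's x, y, z in units of 0.75 m (1.0 is 0.75 m), then the turn, a rotation vector about the tool's x, y, z in units of 180 degrees (1.0 is 180 degrees), then the gripper command: -1 is fully open, 1 is shut, values between are in proportion. In form: [dx, dy, dz, ax, ay, az, fingers, dx, dy, dz, ax, ay, az, fingers, ...]. A call has 1 to 12 rows; each row is the pose to reach, as a shift and turn from the pose commanded when the call began, along the tool's axes at that moment, turning the shorter way round; what a row does not reach only later rows make up. A row lasts 1/12 s, in which the tool goes at most 41.7 mm and 7.16 degrees, less where a joint would pass 70% of its speed; a pose out of reach is approached as far as the arm can. A call with a number of a shift or a turn outside -1 to 1 is refused whole. A call with a gripper value outside its range is refused whole. The fingers move at their own pace and stop on an object; "grip_force" is the grip in N (left out, the last holds). Time passes only in rows, so rows that repeat a pose let the fingers close. It gives the time, the measured TCP pose, the force and the opening at its end, in the units of the state.
- env.observe(): the state, without advancing time (a new reading comes with each control period).
- eyes.get_image(name): name is "side" or "top"; returns the picture (384x512x3 uint8, red, green, blue); there is no depth.
- eyes.camera_params(name): a dict with "intrinsics" (3x3 intrinsics, pixels), "R" (3x3) and "t" (3): a world point X has camera coordinates R X + t. Camera axes: x right, y down, z forward; pixel columns grow to the right and rows downward; lengths in m; the calibration is good to about 2 mm. A picture is of the moment at which its call begins. camera_params takes no time and is no camera call.
- close_job(): hands the job in, once; it reports no verdict.
The state is a dict: "time_s": time; "q": joint angles; "qvel": joint speeds; "joint_efforts": joint torques, N m; "position": TCP position; "tool_rot": TCP orientation; "ft_force": force on the tool from outside, world axes, zero at the start; "wrist_torque": the same for the moment, N m; "grip_width": finger opening in m.
Only numpy, scipy, OpenCV 4.12 (cv2) and the standard library are available. Lean on these libraries where they do the work, as an engineer would, in place of code of your own. Each camera call takes 0.05 s, during which the arm holds its last target.

## Working session

There is one attempt and no reset: what is moved stays moved. The work goes in short steps, Python scripts to look and compute and a tool call to move; the robot and the scene stay as the last step left them, time stands still between calls to the robot, and variables do not carry over. Pictures are saved under pics/ and viewed, and the job is handed in when it is done.

Besides the shell and the picture viewer there is one more tool, called after "Request:" by a JSON object that holds its "api" and its "payload". jog_arm: Moves the arm, as the interface text tells. Its arguments: {"type":"object","properties":{"deltas":{"type":"array"},"grip_force":{"type":"number"}},"required":["deltas"]}

```bash
mkdir -p pics; ls; python3 - <<'E'
from rig import env, eyes
import cv2
for n in("top","side"):
    im=eyes.get_image(n); cv2.imwrite(f"pics/{n}0.png",im[:,:,::-1])
    p=eyes.camera_params(n); print(n,p)
o=env.observe(); print(o['time_s'],o['position'],o['tool_rot'],o['ft_force'],o['grip_width'])
E
```

```text
pics
top {'intrinsics': array([[392.8964906 ,   0.        , 253.97585439],
       [  0.        , 392.8964906 , 197.60337541],
       [  0.        ,   0.        ,   1.        ]]), 'R': array([[ 0.01173942, -0.9999148 , -0.00570842],
       [-0.99767286, -0.01132927, -0.06723477],
       [ 0.06716437,  0.00648444, -0.99772085]]), 't': array([-0.05105757,  0.56995848,  1.49281708])}
side {'intrinsics': array([[492.03369627,   0.        , 254.41497727],
       [  0.        , 492.03369627, 195.23214588],
       [  0.        ,   0.        ,   1.        ]]), 'R': array([[ 0.92620103,  0.37641479, -0.02153031],
       [ 0.20172759, -0.54299318, -0.81514685],
       [-0.31852414,  0.75064659, -0.57885409]]), 't': array([-0.48974867, -0.0585692 ,  1.75493881])}
0.1 [ 0.18328095 -0.5182767   0.23075271] [[ 9.42816242e-01  3.33312927e-01 -1.60259091e-04]
 [ 3.33312819e-01 -9.42815265e-01  1.39292598e-03]
 [ 3.13185517e-04 -1.36668964e-03 -9.99999017e-01]] [0.41956629 0.37222403 0.35047895] 0.08550465300311029
```

View pics/top0.png

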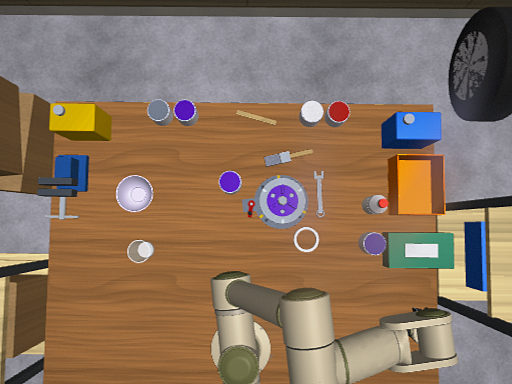

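View pics/side0.png

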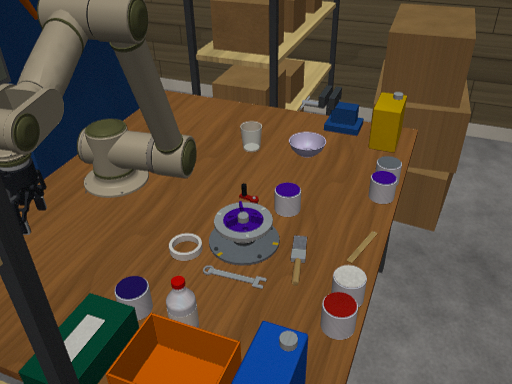

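The top view shows the disc at about (283,201), with the keeper and red arm at about (250,207). In the side view the disc is at (243,222) and the knob at (244,190). I'll zoom in on both.

```bash
python3 - <<'E'
import cv2
im=cv2.imread("pics/top0.png")[160:245,225:335]; cv2.imwrite("pics/t0z.png",cv2.resize(im,None,fx=7,fy=7,interpolation=cv2.INTER_CUBIC))
im=cv2.imread("pics/side0.png")[175:270,195:295]; cv2.imwrite("pics/s0z.png",cv2.resize(im,None,fx=6,fy=6,interpolation=cv2.INTER_CUBIC))
E
```

```text
(no output)
```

View pics/t0z.png

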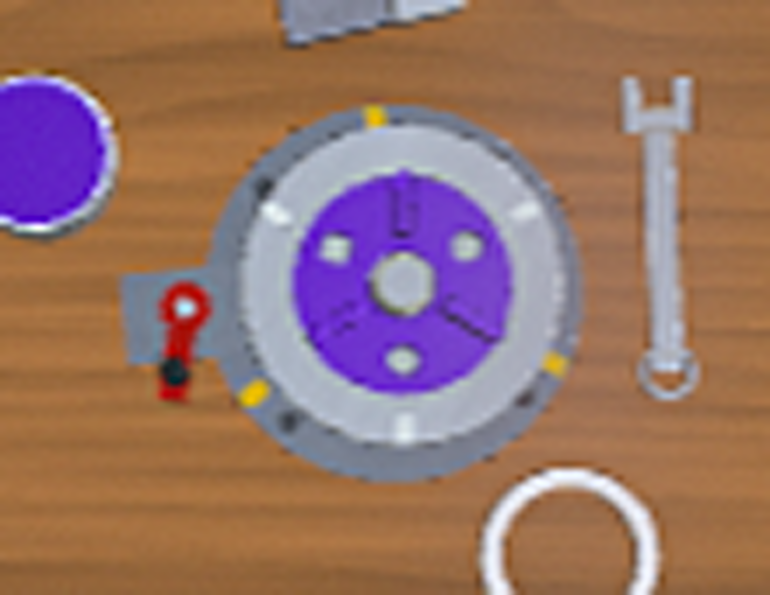

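View pics/s0z.png

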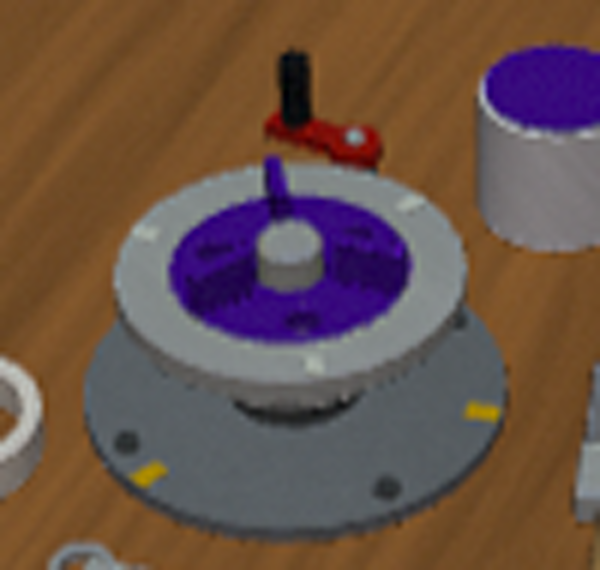

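```bash
cat > h.py <<'E'
import numpy as np, cv2
from rig import env, eyes
def ray(n,uv,z):
    p=eyes.camera_params(n);K,R,t=p['intrinsics'],p['R'],p['t']
    C=-R.T@t; d=R.T@np.linalg.inv(K)@np.array([uv[0],uv[1],1.]); return C+d*(z-C[2])/d[2]
def proj(n,X):
    p=eyes.camera_params(n);x=p['intrinsics']@(p['R']@np.array(X)+p['t']);return x[:2]/x[2]
def blobs(m,mn=3):
    n,l,s,c=cv2.connectedComponentsWithStats(m.astype(np.uint8)); return [(c[i],s[i,4]) for i in range(1,n) if s[i,4]>=mn]
def yaw(p,c): return np.degrees(np.arctan2(p[1]-c[1],p[0]-c[0]))
E
python3 - <<'E'
from h import *
for n,(x0,x1,y0,y1) in (("top",(225,335,160,245)),("side",(195,295,175,270))):
    im=cv2.imread(f"pics/{n}0.png"); h=cv2.cvtColor(im,cv2.COLOR_BGR2HSV).astype(int)
    H,S,V=h[...,0],h[...,1],h[...,2]; roi=np.zeros(H.shape,bool); roi[y0:y1,x0:x1]=1
    Y=blobs(roi&(H>20)&(H<30)&(S>170)&(V>160))
    W=blobs(roi&(S<25)&(V>205),2)
    Rd=blobs(roi&((H<6)|(H>174))&(S>150)&(V>80),5)
    print(n); 
    for c,a in Y: print(' Y',c.round(1),a,ray(n,c,.010).round(4))
    for c,a in W: print(' W',c.round(1),a,ray(n,c,.084).round(4))
    for c,a in Rd: print(' R',c.round(1),a,ray(n,c,.077).round(4))
# hand
t=lambda x,y:(225+(x+.5)/7-.5,160+(y+.5)/7-.5)
print('spindle',ray('top',t(402,282),.1)); print('knob top',ray('top',t(176,371),.117),'pivot',ray('top',t(186,306),.077))
for m in ((274,213),(525,211),(403,428)): print('white',ray('top',t(*m),.084))
E
```

```text
top
 Y [278.4 176.2] 5 [ 0.6555 -0.1383  0.01  ]
 Y [303.5 211.5] 4 [ 0.5195 -0.2362  0.01  ]
 Y [260.7 216. ] 9 [ 0.5003 -0.0711  0.01  ]
 W [264. 190.] 7 [ 0.5946 -0.0815  0.084 ]
 W [299.6 189.8] 8 [ 0.597  -0.2128  0.084 ]
 W [229.5 192. ] 4 [0.5858 0.0456 0.084 ]
 W [282.3 220.6] 9 [ 0.483  -0.1498  0.084 ]
 W [306.1 234.1] 94 [ 0.4344 -0.237   0.084 ]
 R [250.8 205.3] 44 [ 0.5378 -0.0335  0.077 ]
 R [249.3 215.1] 9 [ 0.5017 -0.0285  0.077 ]
side
 Y [275. 243.] 5 [ 0.6502 -0.1384  0.01  ]
 Y [219.4 253.4] 5 [ 0.5172 -0.2369  0.01  ]
 R [249.2 197.8] 73 [ 0.5301 -0.0413  0.077 ]
spindle [ 0.55799918 -0.14705729  0.1       ]
knob top [ 0.50990216 -0.03044701  0.117     ] pivot [ 0.54543735 -0.03462434  0.077     ]
white [ 0.59463625 -0.08046427  0.084     ]
white [ 0.59717817 -0.21255457  0.084     ]
white [ 0.4823937 -0.1491529  0.084    ]
```

```bash
cat >> h.py <<'E'
from scipy.spatial.transform import Rotation as Ro
c=np.array([.558,-.148]); piv=np.array([.5454,-.0346])
def u(a): a=np.radians(a); return np.array([np.cos(a),np.sin(a)])
def nn(a): return u(a+90)
def tgt(phi,s=.0185,z=.09,r=.043): p=c+r*u(phi)+s*nn(phi); return (*p,z,phi)
def ktgt(psi,s=.0225,z=.09): p=piv+.035*u(psi)-s*nn(psi); return (*p,z,psi-180)
def rows(T):
    o=env.observe(); p0=np.array(o['position']); R0=np.array(o['tool_rot'])
    print('t',o['time_s'],'p',p0.round(4),'yaw',np.degrees(np.arctan2(R0[1,0],R0[0,0])).round(1),'F',np.round(o['ft_force'],1))
    for x,y,z,w in T:
        a=np.radians(w);Rt=np.array([[np.cos(a),np.sin(a),0],[np.sin(a),-np.cos(a),0],[0,0,-1]])
        d=R0.T@(np.array([x,y,z])-p0)/.75; r=Ro.from_matrix(R0.T@Rt).as_rotvec()/np.pi
        print(np.round([*d,*r],3).tolist(), np.round([x,y,z,w],3).tolist())
E
python3 -c "
from h import *
rows([tgt(14,z=.2),tgt(14,z=.09)])"
```

```text
t 0.1 p [ 0.1833 -0.5183  0.2308] yaw 19.5 F [0.4 0.4 0.4]
[0.695, -0.318, 0.042, -0.0, -0.0, 0.03] [0.595, -0.12, 0.2, 14.0]
[0.695, -0.318, 0.188, -0.0, -0.0, 0.03] [0.595, -0.12, 0.09, 14.0]
```

Request:
{"api": "jog_arm", "payload": {"deltas": [0.695,-0.318,0,0,0,0.03,1,0.695,-0.318,0,0,0,0.03,1,0.695,-0.318,0,0,0,0.03,1,0.695,-0.318,0,0,0,0.03,1,0.695,-0.318,0,0,0,0.03,1,0.695,-0.318,0,0,0,0.03,1,0.695,-0.318,0,0,0,0.03,1,0.695,-0.318,0,0,0,0.03,1,0.695,-0.318,0,0,0,0.03,1,0.695,-0.318,0,0,0,0.03,1,0.695,-0.318,0,0,0,0.03,1,0.695,-0.318,0,0,0,0.03,1], "grip_force": 40}}

```text
time_s: 1.1
position: [0.5437, -0.1689, 0.2311]
tool_rot: [[0.97, 0.243, -0.001], [0.243, -0.97, 0.0], [-0.0, -0.0, -1.0]]
ft_force: [0.2, -1.6, 0.0]
grip_width: -0.0001
```

Request:
{"api": "jog_arm", "payload": {"deltas": [0,0,0,0,0,0,1]}}

```text
time_s: 1.18
position: [0.546, -0.1657, 0.2306]
tool_rot: [[0.968, 0.249, 0.001], [0.249, -0.968, 0.002], [0.001, -0.002, -1.0]]
ft_force: [-0.6, 1.0, -0.7]
grip_width: -0.0002
```

```bash
python3 -c "
from h import *
rows([tgt(14,z=.2),tgt(14,z=.09)])"
```

```text
t 1.1833 p [ 0.546  -0.1657  0.2306] yaw 14.4 F [-0.6  1.  -0.7]
[0.079, -0.043, 0.041, -0.001, -0.0, 0.002] [0.595, -0.12, 0.2, 14.0]
[0.079, -0.043, 0.188, -0.001, -0.0, 0.002] [0.595, -0.12, 0.09, 14.0]
```

Request:
{"api": "jog_arm", "payload": {"deltas": [0.079,-0.043,0,0,0,0,1,0.079,-0.043,0,0,0,0,1,0.079,-0.043,0,0,0,0,1,0.079,-0.043,0.06,0,0,0,1,0.079,-0.043,0.12,0,0,0,1,0.079,-0.043,0.14,0,0,0,1,0.079,-0.043,0.14,0,0,0,1,0.079,-0.043,0.14,0,0,0,1]}}

```text
time_s: 1.85
position: [0.5919, -0.1255, 0.1261]
tool_rot: [[0.97, 0.243, -0.002], [0.243, -0.97, 0.001], [-0.001, -0.001, -1.0]]
ft_force: [0.0, -0.3, 0.3]
grip_width: 0.0002
```

```bash
python3 -c "
from h import *
im=eyes.get_image('side')[:,:,::-1][120:270,175:315]; cv2.imwrite('pics/s1.png',cv2.resize(im,None,fx=4,fy=4,interpolation=cv2.INTER_CUBIC))
rows([tgt(14,z=.09)])"
```

```text
t 1.9 p [ 0.5928 -0.1258  0.1277] yaw 14.1 F [-0.5  0.1  0.2]
[0.005, -0.007, 0.05, 0.0, -0.0, 0.0] [0.595, -0.12, 0.09, 14.0]
```

View pics/s1.png

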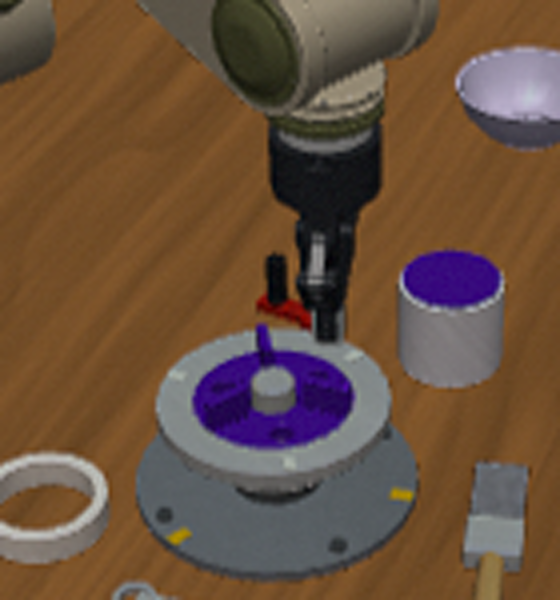

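The closed fingertip hangs at crop (327,330), on the keeper (+y) side of the far rib and clear of both the rib and the ring. I'll lower it next.

Request:
{"api": "jog_arm", "payload": {"deltas": [0.005,-0.007,0.0,0,0,0,1,0.005,-0.007,0.02,0,0,0,1,0.005,-0.007,0.04,0,0,0,1,0.005,-0.007,0.05,0,0,0,1,0.005,-0.007,0.05,0,0,0,1,0.005,-0.007,0.05,0,0,0,1]}}

```text
time_s: 2.4
position: [0.5951, -0.1192, 0.0899]
tool_rot: [[0.97, 0.243, 0.001], [0.243, -0.97, -0.001], [0.001, 0.001, -1.0]]
ft_force: [-0.3, -1.0, 0.5]
grip_width: 0.0003
```

```bash
python3 -c "
from h import *
rows([tgt(p) for p in np.arange(11,-23,-3)])"
```

```text
t 2.4 p [ 0.5951 -0.1192  0.0899] yaw 14.1 F [-0.3 -1.   0.5]
[0.001, 0.004, -0.0, 0.0, -0.0, 0.017] [0.597, -0.122, 0.09, 11.0]
[0.002, 0.007, -0.0, 0.0, -0.0, 0.034] [0.598, -0.124, 0.09, 8.0]
[0.003, 0.01, -0.0, 0.0, -0.0, 0.05] [0.599, -0.126, 0.09, 5.0]
[0.004, 0.013, -0.0, 0.0, -0.0, 0.067] [0.6, -0.128, 0.09, 2.0]
[0.004, 0.016, -0.0, 0.0, -0.0, 0.084] [0.601, -0.13, 0.09, -1.0]
[0.005, 0.02, -0.0, 0.0, -0.0, 0.1] [0.602, -0.133, 0.09, -4.0]
[0.005, 0.023, -0.0, 0.0, -0.0, 0.117] [0.603, -0.135, 0.09, -7.0]
[0.005, 0.026, -0.0, 0.0, -0.0, 0.134] [0.604, -0.137, 0.09, -10.0]
[0.005, 0.029, -0.0, 0.0, -0.0, 0.15] [0.604, -0.14, 0.09, -13.0]
[0.005, 0.033, -0.0, 0.0, -0.0, 0.167] [0.604, -0.142, 0.09, -16.0]
[0.004, 0.036, -0.0, 0.0, -0.0, 0.184] [0.605, -0.145, 0.09, -19.0]
[0.003, 0.039, -0.0, 0.0, -0.0, 0.2] [0.605, -0.147, 0.09, -22.0]
```

Request:
{"api": "jog_arm", "payload": {"deltas": [0.001,0.004,0,0,0,0.017,1,0.002,0.007,0,0,0,0.034,1,0.003,0.01,0,0,0,0.05,1,0.004,0.013,0,0,0,0.067,1,0.004,0.016,0,0,0,0.084,1,0.005,0.02,0,0,0,0.1,1,0.005,0.023,0,0,0,0.117,1,0.005,0.026,0,0,0,0.134,1,0.005,0.029,0,0,0,0.15,1,0.005,0.033,0,0,0,0.167,1,0.004,0.036,0,0,0,0.184,1,0.003,0.039,0,0,0,0.2,1]}}

```text
time_s: 3.4
position: [0.6046, -0.1464, 0.0904]
tool_rot: [[0.927, -0.376, 0.002], [-0.376, -0.927, 0.0], [0.002, -0.001, -1.0]]
ft_force: [0.3, 4.5, 0.3]
grip_width: -0.0002
```

```bash
python3 -c "
from h import *
for n,(a,b,e,f) in (('side',(120,270,175,315)),('top',(160,245,225,335))):
  im=eyes.get_image(n)[:,:,::-1]; cv2.imwrite('pics/'+n+'2r.png',im); im=im[a:b,e:f]; cv2.imwrite('pics/'+n+'2.png',cv2.resize(im,None,fx=4,fy=4,interpolation=cv2.INTER_CUBIC))
rows([tgt(p) for p in np.arange(-25,-43,-3)])"
```

```text
t 3.5 p [ 0.6044 -0.147   0.0903] yaw -22.0 F [-0.3  2.3  0.7]
[0.002, 0.003, 0.0, -0.0, -0.001, 0.017] [0.605, -0.149, 0.09, -25.0]
[0.003, 0.006, 0.0, -0.0, -0.001, 0.034] [0.605, -0.152, 0.09, -28.0]
[0.004, 0.009, 0.0, -0.0, -0.001, 0.05] [0.604, -0.154, 0.09, -31.0]
[0.004, 0.012, 0.0, -0.0, -0.001, 0.067] [0.604, -0.157, 0.09, -34.0]
[0.005, 0.015, 0.0, -0.0, -0.001, 0.084] [0.603, -0.159, 0.09, -37.0]
[0.005, 0.019, 0.0, -0.0, -0.001, 0.1] [0.603, -0.161, 0.09, -40.0]
```

View pics/side2.png

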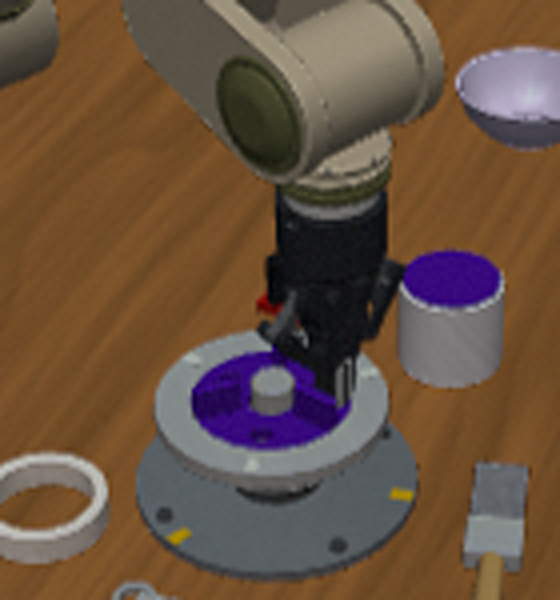

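View pics/top2.png

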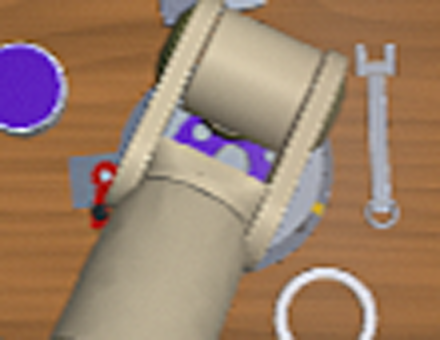

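The disc is turning: its front white mark moved to side crop (252,464), and a few newtons show on the wrist. Next I measure the yaw from the marks.

```bash
cat >> h.py <<'E'
def meas(f,z=.084):
    im=cv2.imread(f);h=cv2.cvtColor(im,cv2.COLOR_BGR2HSV).astype(int);n='side' if 'side' in f else 'top'
    m=(h[...,1]<25)&(h[...,2]>200)
    for q,a in blobs(m,2):
        X=ray(n,q,z); r=np.hypot(*(X[:2]-c))
        if .06<r<.09: print(n,q.round(1),a,'r',r.round(4),'yaw',yaw(X,c).round(1))
E
python3 -c "
from h import *
meas('pics/side0.png');meas('pics/side2r.png');
for q in((175+(252.5)/4-.5,120+464.5/4-.5),(175+192.5/4-.5,120+357.5/4-.5),(175+371.5/4-.5,120+374.5/4-.5)):
  X=ray('side',q,.084);print(yaw(X,c),np.hypot(*(X[:2]-c)))
"
```

```text
-79.34891102964822 0.0793329341431415
166.24739777324749 0.07851629823281281
39.712457844481435 0.07158997561641013
```

Request:
{"api": "jog_arm", "payload": {"deltas": [0.002,0.003,0,0,0,0.017,1,0.003,0.006,0,0,0,0.034,1,0.004,0.009,0,0,0,0.05,1,0.004,0.012,0,0,0,0.067,1,0.005,0.015,0,0,0,0.084,1,0.005,0.019,0,0,0,0.1,1]}}

```text
time_s: 4.0
position: [0.6032, -0.1612, 0.0903]
tool_rot: [[0.767, -0.642, 0.003], [-0.642, -0.767, -0.0], [0.003, -0.002, -1.0]]
ft_force: [1.9, 2.5, 1.7]
grip_width: -0.0
```

```bash
python3 -c "
from h import *
rows([tgt(p) for p in np.arange(-42,-59,-2)])"
```

```text
t 4.0 p [ 0.6032 -0.1612  0.0903] yaw -40.0 F [1.9 2.5 1.7]
[0.001, 0.003, 0.0, -0.001, -0.001, 0.011] [0.602, -0.163, 0.09, -42.0]
[0.001, 0.005, 0.0, -0.001, -0.001, 0.022] [0.602, -0.165, 0.09, -44.0]
[0.002, 0.007, 0.0, -0.001, -0.001, 0.034] [0.601, -0.166, 0.09, -46.0]
[0.003, 0.009, 0.0, -0.001, -0.001, 0.045] [0.601, -0.168, 0.09, -48.0]
[0.003, 0.011, 0.0, -0.001, -0.001, 0.056] [0.6, -0.169, 0.09, -50.0]
[0.004, 0.013, 0.0, -0.001, -0.001, 0.067] [0.599, -0.17, 0.09, -52.0]
[0.004, 0.015, 0.0, -0.001, -0.001, 0.078] [0.598, -0.172, 0.09, -54.0]
[0.004, 0.017, 0.0, -0.001, -0.001, 0.089] [0.597, -0.173, 0.09, -56.0]
[0.005, 0.019, 0.0, -0.001, -0.001, 0.1] [0.596, -0.175, 0.09, -58.0]
```

To φ = −52, then look.

Request:
{"api": "jog_arm", "payload": {"deltas": [0.001,0.003,0,0,0,0.011,1,0.001,0.005,0,0,0,0.022,1,0.002,0.007,0,0,0,0.034,1,0.003,0.009,0,0,0,0.045,1,0.003,0.011,0,0,0,0.056,1,0.004,0.013,0,0,0,0.067,1]}}

```text
time_s: 4.5
position: [0.5988, -0.1711, 0.09]
tool_rot: [[0.616, -0.788, 0.002], [-0.788, -0.616, -0.001], [0.002, -0.001, -1.0]]
ft_force: [0.4, 0.6, 0.5]
grip_width: -0.0001
```

```bash
python3 -c "
from h import *
n='side';im=eyes.get_image(n)[:,:,::-1]; cv2.imwrite('pics/side3r.png',im); cv2.imwrite('pics/side3.png',cv2.resize(im[175:270,195:295],None,fx=6,fy=6,interpolation=cv2.INTER_CUBIC))
rows([tgt(p) for p in np.arange(-53,-63,-1)])"
```

```text
t 4.55 p [ 0.5986 -0.1715  0.0898] yaw -52.1 F [-0.8 -1.  -0.3]
[-0.0, -0.0, -0.0, -0.0, -0.001, 0.005] [0.599, -0.171, 0.09, -53.0]
[0.0, 0.001, -0.0, -0.0, -0.001, 0.011] [0.598, -0.172, 0.09, -54.0]
[0.001, 0.002, -0.0, -0.0, -0.001, 0.016] [0.598, -0.173, 0.09, -55.0]
[0.001, 0.003, -0.0, -0.0, -0.001, 0.022] [0.597, -0.173, 0.09, -56.0]
[0.001, 0.004, -0.0, -0.0, -0.001, 0.027] [0.597, -0.174, 0.09, -57.0]
[0.002, 0.005, -0.0, -0.0, -0.001, 0.033] [0.596, -0.175, 0.09, -58.0]
[0.002, 0.006, -0.0, -0.0, -0.001, 0.038] [0.596, -0.175, 0.09, -59.0]
[0.002, 0.007, -0.0, -0.0, -0.001, 0.044] [0.596, -0.176, 0.09, -60.0]
[0.003, 0.008, -0.0, -0.0, -0.001, 0.049] [0.595, -0.177, 0.09, -61.0]
[0.003, 0.009, -0.0, -0.0, -0.001, 0.055] [0.595, -0.177, 0.09, -62.0]
```

View pics/side3.png

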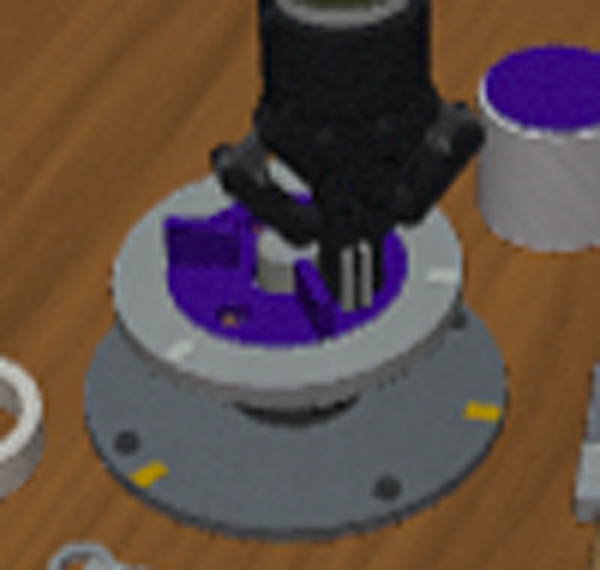

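Brass now shows in the hole at crop (232,318), and white marks sit at (181,350) and (443,275). It's close but not dropped yet.

```bash
python3 -c "
from h import *
s=lambda x,y:(195+(x+.5)/6-.5,175+(y+.5)/6-.5)
def pr(l,z): 
  for q in l:
    X=ray('side',s(*q),z);print(q,X.round(4),yaw(X,c).round(1),np.hypot(*(X[:2]-c)).round(4))
print('start');pr([(146,233),(411,202),(315,363)],.084)
print('now');pr([(181,350),(443,275)],.084); pr([(232,318)],.082)
print('Y');pr([(149,474),(482,412)],.01)
"
```

```text
start
(146, 233) [ 0.481  -0.1532  0.084 ] -176.2 0.0772
(411, 202) [ 0.5928 -0.0846  0.084 ] 61.3 0.0723
(315, 363) [ 0.5962 -0.2146  0.084 ] -60.2 0.0768
now
(181, 350) [ 0.5345 -0.2279  0.084 ] -106.4 0.0833
(443, 275) [ 0.6281 -0.1332  0.084 ] 11.9 0.0716
(232, 318) [ 0.546 -0.196  0.082] -104.1 0.0495
Y
(149, 474) [ 0.5176 -0.2376  0.01  ] -114.3 0.0983
(482, 412) [ 0.6504 -0.1396  0.01  ] 5.2 0.0928
```

Remaining turn is about 7° clockwise (disc about 13.5, stand about 6.3), so φ should go to about −59.

Request:
{"api": "jog_arm", "payload": {"deltas": [0,0.001,0,0,0,0.011,1,0.001,0.002,0,0,0,0.016,1,0.001,0.003,0,0,0,0.022,1,0.001,0.004,0,0,0,0.027,1,0.002,0.005,0,0,0,0.033,1,0.002,0.0055,0,0,0,0.0355,1,0.002,0.006,0,0,0,0.038,1,0.002,0.006,0,0,0,0.038,1]}}

```text
time_s: 5.22
position: [0.5955, -0.1751, 0.0889]
tool_rot: [[0.517, -0.856, 0.0], [-0.856, -0.517, -0.0], [0.0, -0.0, -1.0]]
ft_force: [-1.6, -0.1, -0.5]
grip_width: 0.0004
```

```bash
python3 -c "
from h import *
n='side';im=eyes.get_image(n)[:,:,::-1]; cv2.imwrite('pics/side4r.png',im); cv2.imwrite('pics/side4.png',cv2.resize(im[175:270,195:295],None,fx=6,fy=6,interpolation=cv2.INTER_CUBIC))
rows([tgt(p) for p in np.arange(-53,-63,-1)])"
```

```text
t 5.2667 p [ 0.5955 -0.175   0.0888] yaw -58.8 F [ 0.2 -0.2 -0.1]
[-0.002, -0.006, -0.002, 0.0, 0.0, -0.032] [0.599, -0.171, 0.09, -53.0]
[-0.002, -0.005, -0.002, 0.0, 0.0, -0.027] [0.598, -0.172, 0.09, -54.0]
[-0.001, -0.004, -0.002, 0.0, 0.0, -0.021] [0.598, -0.173, 0.09, -55.0]
[-0.001, -0.003, -0.002, 0.0, 0.0, -0.016] [0.597, -0.173, 0.09, -56.0]
[-0.0, -0.002, -0.002, 0.0, 0.0, -0.01] [0.597, -0.174, 0.09, -57.0]
[0.0, -0.001, -0.002, 0.0, 0.0, -0.005] [0.596, -0.175, 0.09, -58.0]
[0.001, -0.0, -0.002, 0.0, 0.0, 0.001] [0.596, -0.175, 0.09, -59.0]
[0.001, 0.001, -0.002, 0.0, 0.0, 0.007] [0.596, -0.176, 0.09, -60.0]
[0.002, 0.002, -0.002, 0.0, 0.0, 0.012] [0.595, -0.177, 0.09, -61.0]
[0.002, 0.003, -0.002, 0.0, 0.0, 0.018] [0.595, -0.177, 0.09, -62.0]
```

View pics/side4.png

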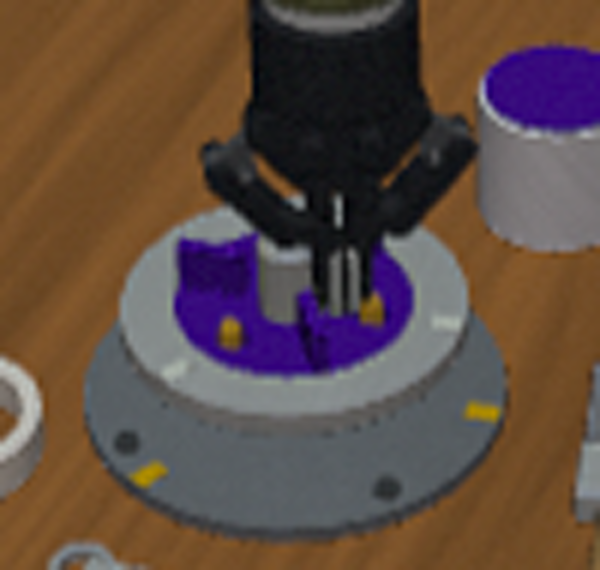

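The disc has dropped: brass studs stand up through the holes at crop (230,332) and (372,310), and the white marks line up with the yellow ones. Next I go up and over to the keeper.

```bash
python3 -c "
from h import *
rows([(.5955,-.175,.16,-58.8),ktgt(170,s=.04,z=.16),ktgt(170,s=.04,z=.09)])"
```

```text
t 5.2667 p [ 0.5955 -0.175   0.0888] yaw -58.8 F [ 0.2 -0.2 -0.1]
[0.0, -0.0, -0.095, 0.0, 0.0, -0.0] [0.596, -0.175, 0.16, -58.8]
[-0.266, -0.04, -0.095, 0.0, 0.0, -0.271] [0.518, 0.011, 0.16, -10.0]
[-0.266, -0.04, -0.002, 0.0, 0.0, -0.271] [0.518, 0.011, 0.09, -10.0]
```

Request:
{"api": "jog_arm", "payload": {"deltas": [0,0,-0.05,0,0,0,1,0,0,-0.095,0,0,0,1,0,0,-0.1,0,0,0,1,-0.266,-0.04,-0.1,0,0,-0.271,1,-0.266,-0.04,-0.1,0,0,-0.271,1,-0.266,-0.04,-0.1,0,0,-0.271,1,-0.266,-0.04,-0.1,0,0,-0.271,1,-0.266,-0.04,-0.1,0,0,-0.271,1,-0.266,-0.04,-0.1,0,0,-0.271,1,-0.266,-0.04,-0.1,0,0,-0.271,1,-0.266,-0.04,-0.1,0,0,-0.271,1,-0.266,-0.04,-0.1,0,0,-0.271,1]}}

```text
time_s: 6.27
position: [0.518, 0.0113, 0.1639]
tool_rot: [[0.984, -0.177, 0.0], [-0.177, -0.984, -0.0], [0.0, 0.0, -1.0]]
ft_force: [0.6, -0.6, 0.2]
grip_width: -0.0003
```

```bash
python3 -c "
from h import *
for n,(a,b,e,f) in (('side',(120,270,175,315)),('top',(160,245,225,335))):
  im=eyes.get_image(n)[:,:,::-1]; cv2.imwrite('pics/'+n+'5r.png',im); im=im[a:b,e:f]; cv2.imwrite('pics/'+n+'5.png',cv2.resize(im,None,fx=4,fy=4,interpolation=cv2.INTER_CUBIC))
rows([ktgt(170,s=.04,z=.09)])"
```

```text
t 6.3667 p [0.5181 0.011  0.1637] yaw -10.2 F [0.7 0.4 0.7]
[-0.0, 0.0, 0.098, -0.0, -0.0, -0.001] [0.518, 0.011, 0.09, -10.0]
```

View pics/side5.png

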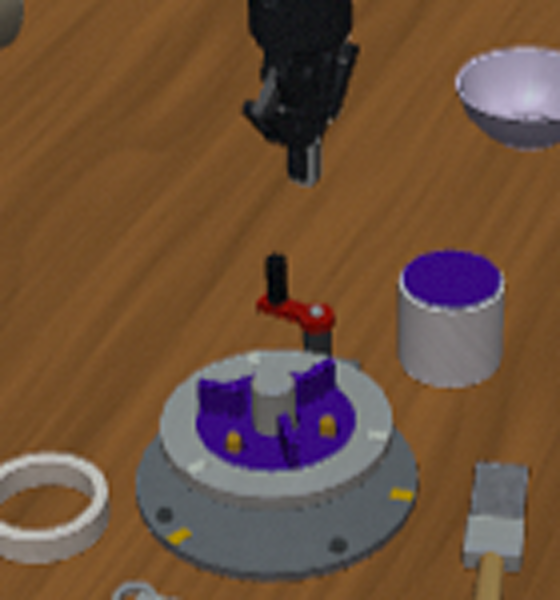

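View pics/top5.png

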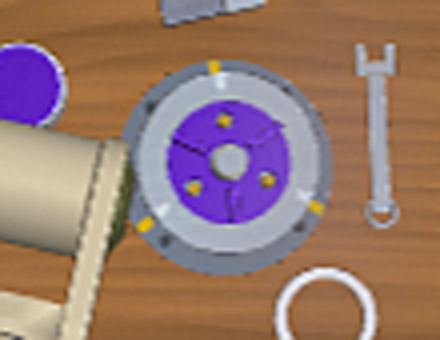

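The disc is seated level, with all three studs showing through and the marks aligned. The fingertip is on the +y side of the knob and clear of it.

Request:
{"api": "jog_arm", "payload": {"deltas": [0,0,0.03,0,0,0,1,0,0,0.06,0,0,0,1,0,0,0.09,0,0,0,1,0,0,0.098,0,0,0,1,0,0,0.098,0,0,0,1]}}

```text
time_s: 6.78
position: [0.5173, 0.0111, 0.0891]
tool_rot: [[0.984, -0.176, -0.003], [-0.176, -0.984, 0.001], [-0.003, -0.0, -1.0]]
ft_force: [0.4, 0.1, 0.4]
grip_width: -0.0001
```

```bash
python3 -c "
from h import *
rows([ktgt(170,s=.03),ktgt(172,s=.0225)]+[ktgt(p) for p in np.arange(177,227,5)])"
```

```text
t 6.7833 p [0.5173 0.0111 0.0891] yaw -10.2 F [0.4 0.1 0.4]
[0.001, 0.013, -0.001, -0.0, 0.001, -0.001] [0.516, 0.001, 0.09, -10.0]
[-0.0, 0.025, -0.001, -0.0, 0.001, -0.012] [0.514, -0.007, 0.09, -8.0]
[-0.002, 0.029, -0.001, -0.0, 0.001, -0.04] [0.512, -0.01, 0.09, -3.0]
[-0.004, 0.034, -0.001, -0.0, 0.001, -0.068] [0.51, -0.013, 0.09, 2.0]
[-0.006, 0.038, -0.001, -0.0, 0.001, -0.095] [0.508, -0.017, 0.09, 7.0]
[-0.007, 0.043, -0.001, -0.0, 0.001, -0.123] [0.506, -0.02, 0.09, 12.0]
[-0.008, 0.048, -0.001, -0.0, 0.001, -0.151] [0.505, -0.023, 0.09, 17.0]
[-0.008, 0.053, -0.001, -0.0, 0.001, -0.179] [0.505, -0.027, 0.09, 22.0]
[-0.008, 0.058, -0.001, -0.0, 0.001, -0.206] [0.504, -0.03, 0.09, 27.0]
[-0.007, 0.062, -0.001, -0.0, 0.001, -0.234] [0.504, -0.034, 0.09, 32.0]
[-0.006, 0.067, -0.001, -0.0, 0.001, -0.262] [0.504, -0.038, 0.09, 37.0]
[-0.005, 0.072, -0.001, -0.001, 0.001, -0.29] [0.504, -0.041, 0.09, 42.0]
```

Request:
{"api": "jog_arm", "payload": {"deltas": [0.001,0.013,0,0,0,0,1,0,0.025,0,0,0,-0.012,1,-0.002,0.029,0,0,0,-0.04,1,-0.004,0.034,0,0,0,-0.068,1,-0.006,0.038,0,0,0,-0.095,1,-0.007,0.043,0,0,0,-0.123,1,-0.008,0.048,0,0,0,-0.151,1,-0.008,0.053,0,0,0,-0.179,1,-0.008,0.058,0,0,0,-0.206,1,-0.007,0.062,0,0,0,-0.234,1,-0.006,0.067,0,0,0,-0.262,1,-0.005,0.072,0,0,0,-0.29,1]}}

```text
time_s: 7.78
position: [0.5053, -0.042, 0.0919]
tool_rot: [[0.739, 0.674, 0.002], [0.674, -0.739, -0.0], [0.001, 0.002, -1.0]]
ft_force: [-0.4, 2.6, 0.1]
grip_width: 0.0
```

```bash
python3 -c "
from h import *
for n,(a,b,e,f) in (('side',(120,270,175,315)),):
  im=eyes.get_image(n)[:,:,::-1]; im=im[a:b,e:f]; cv2.imwrite('pics/'+n+'6.png',cv2.resize(im,None,fx=4,fy=4,interpolation=cv2.INTER_CUBIC))
rows([ktgt(p) for p in np.arange(227,283,5)])"
```

```text
t 7.8333 p [ 0.5054 -0.0426  0.0918] yaw 42.6 F [0.1 1.  0.1]
[-0.002, 0.002, 0.002, 0.001, -0.0, -0.024] [0.505, -0.045, 0.09, 47.0]
[-0.004, 0.006, 0.002, 0.001, -0.0, -0.052] [0.506, -0.048, 0.09, 52.0]
[-0.006, 0.011, 0.002, 0.001, -0.0, -0.08] [0.507, -0.052, 0.09, 57.0]
[-0.008, 0.015, 0.002, 0.001, -0.0, -0.108] [0.509, -0.055, 0.09, 62.0]
[-0.008, 0.02, 0.002, 0.001, -0.0, -0.135] [0.511, -0.058, 0.09, 67.0]
[-0.009, 0.025, 0.003, 0.001, -0.0, -0.163] [0.513, -0.061, 0.09, 72.0]
[-0.009, 0.03, 0.003, 0.001, -0.0, -0.191] [0.516, -0.064, 0.09, 77.0]
[-0.009, 0.035, 0.003, 0.001, -0.0, -0.219] [0.518, -0.066, 0.09, 82.0]
[-0.008, 0.039, 0.003, 0.001, -0.0, -0.247] [0.521, -0.068, 0.09, 87.0]
[-0.007, 0.044, 0.003, 0.001, -0.0, -0.274] [0.524, -0.07, 0.09, 92.0]
[-0.005, 0.049, 0.003, 0.001, -0.0, -0.302] [0.527, -0.072, 0.09, 97.0]
[-0.003, 0.053, 0.003, 0.001, -0.0, -0.33] [0.531, -0.074, 0.09, 102.0]
```

View pics/side6.png

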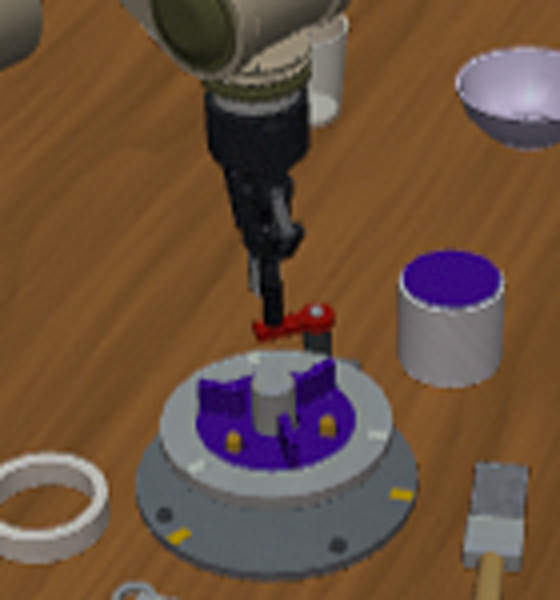

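The keeper is swinging in: the arm now points to crop (260,330) with the knob in front of the finger. I keep pushing.

Request:
{"api": "jog_arm", "payload": {"deltas": [-0.002,0.002,0.001,0,0,-0.024,1,-0.004,0.006,0.001,0,0,-0.052,1,-0.006,0.011,0.001,0,0,-0.08,1,-0.008,0.015,0.001,0,0,-0.108,1,-0.008,0.02,0.001,0,0,-0.135,1,-0.009,0.025,0.001,0,0,-0.163,1,-0.009,0.03,0.001,0,0,-0.191,1,-0.009,0.035,0.001,0,0,-0.219,1,-0.008,0.039,0.001,0,0,-0.247,1,-0.007,0.043,0.001,0,0,-0.27,1]}}

```text
time_s: 8.67
position: [0.5227, -0.0696, 0.0908]
tool_rot: [[-0.015, 1.0, 0.001], [1.0, 0.015, -0.001], [-0.001, 0.001, -1.0]]
ft_force: [-2.2, -0.2, 0.1]
grip_width: 0.0002
```

```bash
python3 -c "
from h import *
for n,(a,b,e,f) in (('side',(120,270,175,315)),):
  im=eyes.get_image(n)[:,:,::-1]; im=im[a:b,e:f]; cv2.imwrite('pics/'+n+'7.png',cv2.resize(im,None,fx=4,fy=4,interpolation=cv2.INTER_CUBIC))
rows([ktgt(276.3,s=s) for s in np.arange(.0225,.012,-.001)])"
```

```text
t 8.7167 p [ 0.5232 -0.0698  0.0908] yaw 91.0 F [-1.7  0.  -0.1]
[-0.003, 0.005, 0.001, 0.0, 0.0, -0.029] [0.527, -0.072, 0.09, 96.3]
[-0.003, 0.006, 0.001, 0.0, 0.0, -0.029] [0.528, -0.072, 0.09, 96.3]
[-0.003, 0.007, 0.001, 0.0, 0.0, -0.029] [0.529, -0.072, 0.09, 96.3]
[-0.002, 0.009, 0.001, 0.0, 0.0, -0.029] [0.53, -0.072, 0.09, 96.3]
[-0.002, 0.01, 0.001, 0.0, 0.0, -0.029] [0.531, -0.071, 0.09, 96.3]
[-0.002, 0.011, 0.001, 0.0, 0.0, -0.029] [0.532, -0.071, 0.09, 96.3]
[-0.002, 0.013, 0.001, 0.0, 0.0, -0.029] [0.533, -0.071, 0.09, 96.3]
[-0.002, 0.014, 0.001, 0.0, 0.0, -0.029] [0.534, -0.071, 0.09, 96.3]
[-0.002, 0.015, 0.001, 0.0, 0.0, -0.029] [0.535, -0.071, 0.09, 96.3]
[-0.002, 0.017, 0.001, 0.0, 0.0, -0.029] [0.536, -0.071, 0.09, 96.3]
[-0.002, 0.018, 0.001, 0.0, 0.0, -0.029] [0.537, -0.071, 0.09, 96.3]
```

View pics/side7.png

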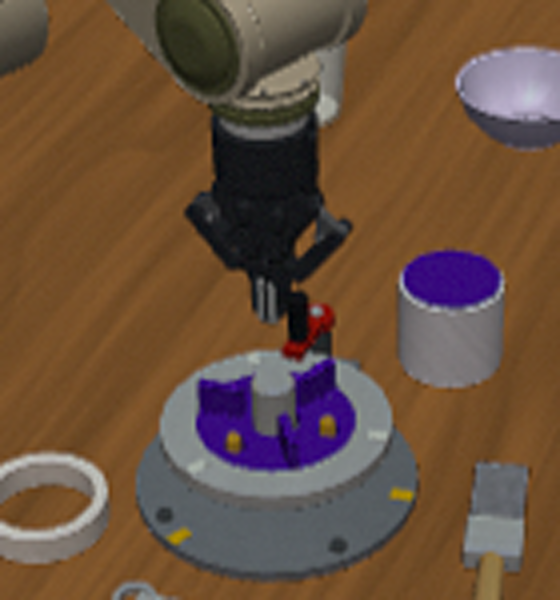

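The arm now points nearly at the spindle. I'll creep to the stop while watching the force.

Request:
{"api": "jog_arm", "payload": {"deltas": [-0.002,0.002,0.001,0,0,-0.015,1,-0.003,0.004,0.001,0,0,-0.029,1,-0.003,0.005,0.001,0,0,-0.029,1,-0.003,0.006,0.001,0,0,-0.029,1,-0.003,0.007,0.001,0,0,-0.029,1,-0.003,0.008,0.001,0,0,-0.029,1]}}

```text
time_s: 9.22
position: [0.5273, -0.0714, 0.0895]
tool_rot: [[-0.101, 0.995, -0.003], [0.995, 0.101, -0.001], [-0.001, -0.003, -1.0]]
ft_force: [-12.9, -5.0, 8.3]
grip_width: 0.0002
```

Request:
{"api": "jog_arm", "payload": {"deltas": [0,0.001,0,0,0,0,1,0,0.002,0,0,0,0,1]}}

```text
time_s: 9.38
position: [0.5275, -0.0714, 0.0895]
tool_rot: [[-0.101, 0.995, -0.006], [0.995, 0.101, -0.001], [-0.001, -0.006, -1.0]]
ft_force: [-19.1, -7.2, 13.2]
grip_width: 0.0002
```

Request:
{"api": "jog_arm", "payload": {"deltas": [0,0.001,0,0,0,0,1,0,0.002,0,0,0,0,1]}}

```text
time_s: 9.55
position: [0.5277, -0.0714, 0.0894]
tool_rot: [[-0.101, 0.995, -0.009], [0.995, 0.101, -0.001], [-0.001, -0.009, -1.0]]
ft_force: [-25.9, -8.0, 17.7]
grip_width: 0.0004
```

The force rises while the position holds, so the arm is at its stop. I back off straight, go up and away, and look.

Request:
{"api": "jog_arm", "payload": {"deltas": [0,-0.01,0,0,0,0,1,0,-0.03,0,0,0,0,1,0,-0.06,0,0,0,0,1,0,-0.06,-0.05,0,0,0,1,0,-0.08,-0.1,0,0,0,1,0,-0.16,-0.16,0,0,0,1,0,-0.2,-0.2,0,0,0,1,0.1,-0.24,-0.2,0,0,0,1,0.15,-0.24,-0.2,0,0,0,1,0.2,-0.24,-0.2,0,0,0,1,0.2,-0.24,-0.2,0,0,0,1,0.2,-0.24,-0.2,0,0,0,1]}}

```text
time_s: 10.55
position: [0.3345, 0.0647, 0.2399]
tool_rot: [[-0.108, 0.994, 0.002], [0.994, 0.108, 0.001], [0.001, 0.003, -1.0]]
ft_force: [1.3, 0.5, -0.4]
grip_width: 0.0001
```

```bash
python3 -c "
from h import *
for n,(a,b,e,f) in (('side',(175,270,195,295)),('top',(160,245,225,335))):
  im=eyes.get_image(n)[:,:,::-1]; cv2.imwrite('pics/'+n+'8r.png',im); im=im[a:b,e:f]; cv2.imwrite('pics/'+n+'8.png',cv2.resize(im,None,fx=6,fy=6,interpolation=cv2.INTER_CUBIC))
rows([])"
```

```text
t 10.65 p [0.3368 0.0609 0.2395] yaw 96.0 F [-0.6  0.1 -0.2]
```

View pics/side8.png

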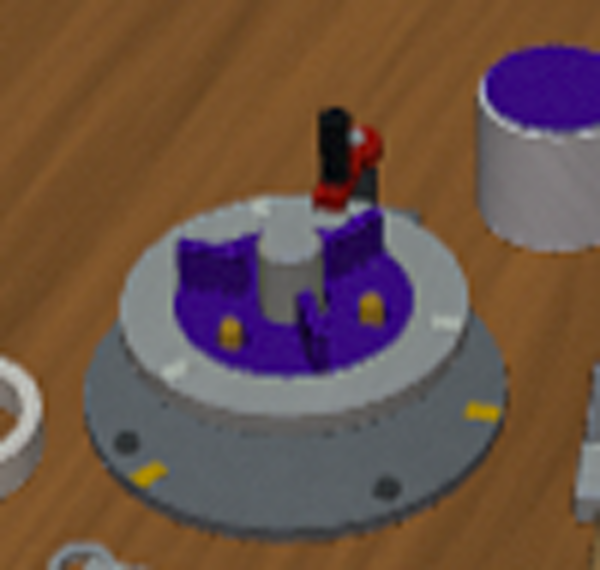

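View pics/top8.png

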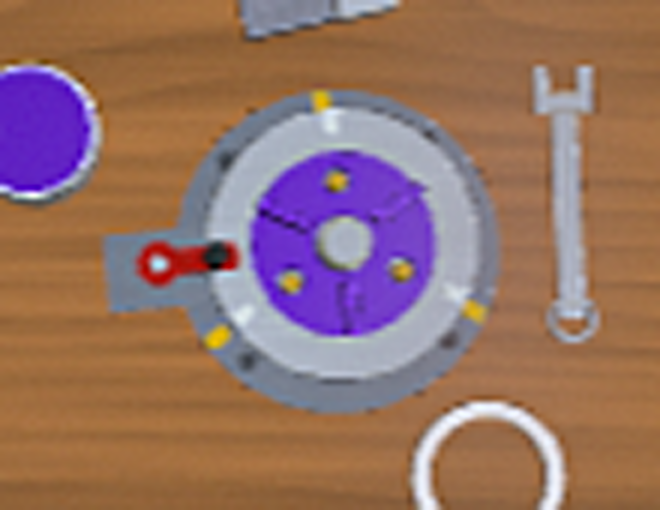

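View pics/top8r.png

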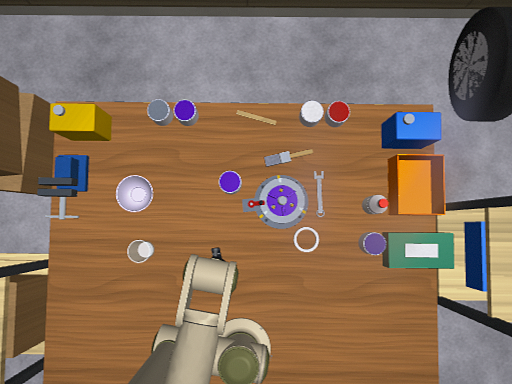

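The top crop shows the arm from its pivot at (157,263) to its tip at (235,255), over the rim and pointing at the spindle. All three studs are visible and nothing else has moved. One numeric check before I hand in.

```bash
python3 -c "
from h import *
t=lambda x,y:(225+(x+.5)/6-.5,160+(y+.5)/6-.5)
P=ray('top',t(157,263),.077);K=ray('top',t(215,256),.117);E=ray('top',t(233,256),.077);S=ray('top',t(344,242),.1)
print('to knob',yaw(K,P),'to tip',yaw(E,P),'to spindle',yaw(S,P), np.hypot(*(K-P)[:2]))
for m in((330,120),(243,315),(456,294)):
  X=ray('top',t(*m),.064); print('white',yaw(X,S)%120,np.hypot(*(X-S)[:2]))
a=cv2.imread('pics/top0.png').astype(int);b=cv2.imread('pics/top8r.png').astype(int)
d=abs(a-b).max(2)>60; d[255:]=0; print(blobs(d,6))
"
```

```text
to knob -85.94428742933893 to tip -84.07541902513277 to spindle -83.54874194663827 0.03536903680847132
white 5.050924698164877 0.0787038938171603
white 6.16606638342229 0.07432184804786604
white 7.865485123802046 0.07776655815914275
[(array([280.5 , 189.75]), np.int32(12)), (array([272.2, 195.4]), np.int32(20)), (array([291.38461538, 194.61538462]), np.int32(13)), (array([259.41666667, 202.5       ]), np.int32(48)), (array([292.13636364, 205.22727273]), np.int32(22)), (array([273. , 206.5]), np.int32(16)), (array([249.72222222, 211.66666667]), np.int32(36)), (array([282.07692308, 211.        ]), np.int32(13)), (array([215.83333333, 250.74074074]), np.int32(54))]
```

```bash
python3 -c "
from rig import close_job
print(close_job())"
```

```text
the job is handed in; nothing more can be done
None
```

The disc is fully home on the flange and the keeper arm is in at its stop. I handed the job in at about 10.7 s; the hand-in gives no verdict.

**Disc:** I pushed one rib with the shut fingertip and turned the disc about 55° clockwise until it dropped. All three studs show through the holes. The white marks read 5.1°, 6.2° and 7.9°, about 6.4° on average, against about 6.3° for the stand.

**Keeper:** I then pushed the knob round until the arm stopped moving. Measured wrist force rose to about 32 N while the position held. I backed off and left the gripper clear.
- Seen from the pivot, the arm tip bears −84.1° and the spindle −83.5°, so they agree.
- The knob bears −85.9°, about 2° off, which I put down to picking the pixel by eye.

**Other things on the bench:** Comparing the top view before and after, down to image row 255, I found changes only at the disc, the keeper and the robot itself.

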